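# Hang the lift-off door on a bench kiln

## Robot

A 6-joint arm with a two-finger parallel gripper is mounted at the origin on the work surface. World frame = base frame: x ahead of the robot, y to its left, z up, the work surface at z = 0. Lengths are in m, angles in rad, forces in N, time in s.
With the tool pointing down it reaches from about 0.375 to 0.9 m from the base axis. Payload 3.1 kg.
Tool frame: the origin (TCP) lies between the finger pads; the fingertips stand 8 mm ahead of it and the grasp point (between the pads) lies 11 mm behind it; z points along the fingers, y is the line along which they close (so a half turn about z gives the same grasp; the last joint's range is limited). The gripper opens to 85 mm and grips with 20 to 120 N. Pads are 22 mm wide; open, the fingers measure 114 mm over their backs; the gripper's body (76 mm by 85 mm) begins 54 mm behind the grasp point. The pads swing forward as they close: fully open they stand 13 mm farther back than shut.
Start: joints at [-1.345, 0.527, 1.433, -0, 1.181, -0.178], TCP at [0.246, -0.575, 0.239] pointing down, gripper open.
Joint ranges: [-3.08, 3.08], [-0.75, 2.2], [0.22, 2.44], [-1.43, 4.57], [0, 2.65], [-2.85, 2.85]. Speed limits (rad/s): [2.79, 2.79, 3.14, 3.14, 3.14, 3.14].

## Interface

Orientations are given as a unit quaternion [x, y, z, w].
In Python, from station import readout, cams, sign_off gives the robot as it stands.
- The arm moves only by the tool send_rows, never from a script. Its argument "commands" is text: rows parted by semicolons, each of 5 numbers parted by spaces: the finger opening in mm, from 0 to 85.4, then the shift along the tool's x, y, z each as a share of 0.02 m, from -1 to 1, then the turn about the tool's z as a share of 4 degrees, from -1 to 1. In form: grip dx dy dz spin; .... A call has 1 to 20 rows; each row shifts and turns the commanded pose from where the row before left it, along the tool's axes as they then stand; what a row does not reach is not made up. A row lasts 1/12 s, in which the tool goes at most 41.7 mm and 7.16 degrees, less where a joint would pass 70% of its speed; a pose out of reach is approached as far as the arm can. A call with a number of a shift or a turn outside -1 to 1 is refused whole. A call with a gripper value outside its range is refused whole. The fingers move at their own pace and stop on an object; "grip_force" is the grip in N (left out, the last holds). Time passes only in rows, so rows that do not move let the fingers close. It gives the time, the measured TCP pose, the force, the opening and the grip force at its end, in the units of the state.
- readout.sense(): the state, without advancing time (a new reading comes with each control period).
- cams.snapshot(name): name is "side" or "top" or "wrist"; returns a dict with "pixels" (480x640x3 uint8, red, green, blue), "intrinsics" (3x3 intrinsics, pixels), "eye" and "rotation" of the camera in the world. Camera axes: x right, y down, z forward; pixel columns grow to the right and rows downward; lengths in m; the calibration is good to about 2 mm. A picture is of the moment at which its call begins. There is no depth.
- sign_off(): hands the job in; it is judged then, once.
The state is a dict: "t": time; "q": joint angles; "qd": joint speeds; "tau": joint torques, N m; "tcp_pos": TCP position; "tool_rot": TCP orientation; "force": force on the tool from outside, world axes, zero at the start; "ft_torque": the same for the moment, N m; "finger_gap": opening from 0.0 (shut) to 1.0 (fully open); "gripper_force": force on a finger pad.
Only numpy, scipy, OpenCV 4.12 (cv2) and the standard library are available. Lean on these libraries where they do the work, as an engineer would, in place of code of your own. Each camera call takes 0.05 s, during which the arm holds its last target. There are 200 camera calls.

## Task

Take the red kiln door with the two hinge knuckles out of the rack and hang it on the kiln: carry it upright in front of the mouth, knuckles just above their pins, and lower it until both knuckles sit fully down on the two pins, only then letting go. Leave it closed across the kiln's mouth, and leave the grey blank panel, the jar and the brick where they are.

Things in the scene. Friction and masses are not known exactly. Their poses are not given: they have to be found in the camera images.
- door: Red lift-off door, upright in a rack slot: panel 150 wide (its x), 12 thick (y), 160 high (z), round amber spyhole, 0.3 to 0.6 kg. Origin: middle of the panel's underside. A wooden tab on top for lifting. Two steel ring knuckles stick out beyond its +x edge, one above the other, on one axis parallel to z at x = +97, y = 0. Nothing sticks out at -x.
- grip (a point): Middle of the door's wooden lifting tab, pinched across its thickness from straight above: 185 above the door's origin. The tab is 70 wide (x), 14 thick (y) and rises 50 above the middle of the panel's top edge, 25 above this point. Axes as the door's.
- knuckle_low (a point): On the axis of the door's lower knuckle at the ring's underside, 15 above the door's origin. Each ring: outer diameter 38, bore 26 right through, 18 high. Axes as the door's.
- knuckle_up (a point): On the axis of the door's upper knuckle, at the ring's underside, 118 above knuckle_low. Axes as the door's.
- kiln: Fixed bench kiln of steel and firebrick, 190 wide (its x), 200 deep (y), 175 high, open mouth looking to its -y. Origin: on the bench under the middle of the closed door, 35 in front of the kiln's front face; closed, the door's origin is straight above it, axes parallel. At the +x side a steel post 185 high (x +133 to +155, y -12 to +33) carries the two hinge pins on short arms reaching to -x.
- pin_low (a point): Foot of the lower brass pin, on its axis (kiln x = +97, y = 0), 45 above the bench: the seat of the lower knuckle's underside. Pin upright, 28 tall, 20 in diameter for the lowest 8, then tapering to 6 at the tip; its arm is 8 thick, 26 across. Fully down, the door's underside is 30 above the bench. Axes as the kiln's.
- pin_up (a point): Foot of the upper pin, 118 above pin_low on the same axis, same shape: the seat of the upper knuckle. The door comes in level from the kiln's front (-y), upper knuckle over the upper pin, lower one between the two arms: knuckle undersides 28 to 92 above their seats, best about 55, clear everything. Axes as the kiln's.
- rack: Fixed wooden rack, base 110 (its x) by 190 (y), 8 thick, two slots along its x at y = +55 and -55, each 18 wide between walls 43 high above the bench. Origin: middle of its underside. The door stands in one slot, the blank in the other (either way round), on the base, axes as the rack's. Lifted clear of the walls, the door leaves freely along its own +x; sideways the blank may stand in the way.
- blank: A bystander: grey blank panel of the same size as the door with the same wooden tab but no knuckles and no spyhole, standing in the other slot. Origin: middle of its underside. Leave it alone.
- jar: A bystander: small flux jar with blue lid, 56 in diameter, 75 high, on the bench. Origin: middle of its underside. Leave it alone.
- brick: A bystander: loose half firebrick 75 by 110 by 50 high on the bench. Origin: middle of its underside. Leave it alone.
Not all that is in view belongs to the job. There is more than one size of the door; the job needs the middle-sized.

How it is judged:
On the way:
1. the door, still held, is lowered with both knuckles on their pins (undersides within 15 mm of the seats) (horizontal distance between knuckle_low and pin_low below 0.012 m and horizontal distance between knuckle_up and pin_up below 0.012 m and z of knuckle_low in the frame of pin_low below 0.015 m and z of knuckle_up in the frame of pin_up below 0.015 m and contact force between the fingers and door above 1 N), for 0.1 s.
At the end, for the whole second after the job is handed in: Both knuckles are on their own pins (axes within 12 mm, undersides within 10 mm of the seats), the door upright within 10 degrees, closed across the mouth within 20 degrees, released and at rest (horizontal distance between knuckle_low and pin_low below 0.012 m and horizontal distance between knuckle_up and pin_up below 0.012 m and z of knuckle_low in the frame of pin_low between -0.01 and 0.01 m and z of knuckle_up in the frame of pin_up below 0.01 m and angle between door's own z axis and vertical below 0.175 rad and angle between the x axis of door and the x axis of kiln, either way round below 0.35 rad and linear speed of door below 0.03 m/s and contact force between the fingers and door below 0.1 N); the robot touches nothing.
It fails at once if the grey blank panel is moved more than 30 mm (distance of blank from where it was at the start of the episode above 0.03 m).
It fails at once if the jar is moved more than 30 mm (distance of jar from where it was at the start of the episode above 0.03 m).
It fails at once if the brick is moved more than 30 mm (distance of brick from where it was at the start of the episode above 0.03 m).
It also fails if it takes over 50 s, if anything falls off the work surface, if the arm or the gripper's body presses on something with over 40 N, if the wrist force passes 120 N, or if a joint passes its speed limit or range.

## Working session

There is one attempt and no reset: what is moved stays moved. The work goes in short steps, Python scripts to look and compute and a tool call to move; the robot and the scene stay as the last step left them, time stands still between calls to the robot, and variables do not carry over. Pictures are saved under pics/ and viewed, at most 10 in all, crops included, and the job is handed in when it is done.

Besides the shell and the picture viewer there is one more tool, called by a JSON object that holds its "op" and its "data". send_rows: Moves the arm, as the interface text tells. Its arguments: {"type":"object","properties":{"commands":{"type":"string"},"grip_force":{"type":"number"}},"required":["commands"]}

```bash
mkdir -p pics; python3 - <<'E'
from station import readout,cams
import cv2,pickle
s=readout.sense();print(s['t'],s['tcp_pos'],s['tool_rot'],s['force'])
d={}
for n in('top','side'):
    c=cams.snapshot(n);d[n]=c;cv2.imwrite(f'pics/{n}0.png',c['pixels'][:,:,::-1]);print(n,c['intrinsics'],c['eye'],c['rotation'])
pickle.dump(d,open('d0.pkl','wb'))
E
```

```text
0.0 [ 0.24543717 -0.5740436   0.23835437] [ 9.79684485e-01  2.00542169e-01 -3.26130778e-05 -1.07146357e-03] [ 0.3913903   0.1616159  -0.02764312]
top [[545.77696206   0.         321.00796679]
 [  0.         545.77696206 229.27550949]
 [  0.           0.           1.        ]] [ 0.42788509 -0.09666663  1.38116352] [ 0.71705966 -0.69626872  0.01898423 -0.02597924]
side [[549.3717363    0.         311.63762766]
 [  0.         549.3717363  235.99785721]
 [  0.           0.           1.        ]] [0.93813261 0.52111076 0.81973612] [ 0.27426551  0.87143251 -0.387475   -0.12347849]
```

View pics/top0.png

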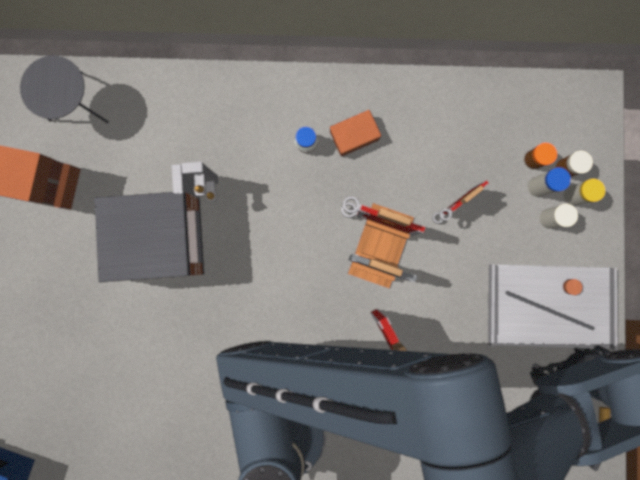

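View pics/side0.png

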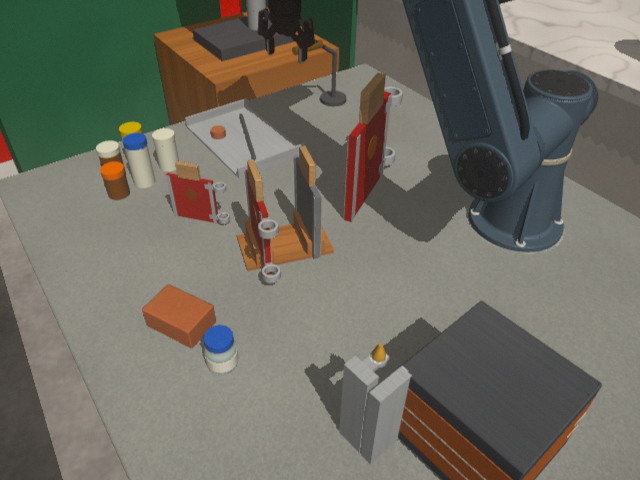

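The top view shows three red doors: a small one at (465,200), one in the rack at (390,218), and a large one at (385,330). The one in the rack fits: middle-sized, and it stands in a slot. The blank is at (380,265). The kiln is at (150,237), mouth to the right, with its pins at (200,188). I'll check this in enlarged crops.

```bash
cat > h.py <<'E'
import cv2,pickle,numpy as np
from scipy.spatial.transform import Rotation as R
def crop(im,u,v,w,h,k):
    c=cv2.resize(im[v:v+h,u:u+w,::-1],None,fx=k,fy=k,interpolation=cv2.INTER_CUBIC)
    for i in range(0,w,10): cv2.line(c,(i*k,0),(i*k,10 if (u+i)%50 else 25),(0,255,255),1); cv2.putText(c,str(u+i),(i*k,36),0,.35,(0,255,255)) if (u+i)%20==0 else 0
    for i in range(0,h,10): cv2.line(c,(0,i*k),(10 if (v+i)%50 else 25,i*k),(0,255,255),1); cv2.putText(c,str(v+i),(12,i*k+4),0,.35,(0,255,255)) if (v+i)%20==0 else 0
    return c
def proj(c,P):
    p=R.from_quat(c['rotation']).inv().apply(np.atleast_2d(P)-c['eye'])@np.array(c['intrinsics']).T
    return p[:,:2]/p[:,2:]
def at_z(c,uv,z):
    d=R.from_quat(c['rotation']).apply(np.linalg.solve(c['intrinsics'],[*uv,1]))
    return c['eye']+d*(z-c['eye'][2])/d[2]
E
python3 - <<'E'
from h import *
d=pickle.load(open('d0.pkl','rb'))
t=d['top']['pixels'];s=d['side']['pixels']
cv2.imwrite('pics/ct.png',np.hstack([crop(t,335,190,100,120,4),crop(t,90,160,100+35,120,4)[:, :400*1+0] if 0 else crop(t,160,160,100,120,4)]))
cv2.imwrite('pics/cs.png',np.hstack([crop(s,235,140,100,150,4),crop(s,335,330,100,150,4)]))
E
```

```text
(no output)
```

View pics/ct.png

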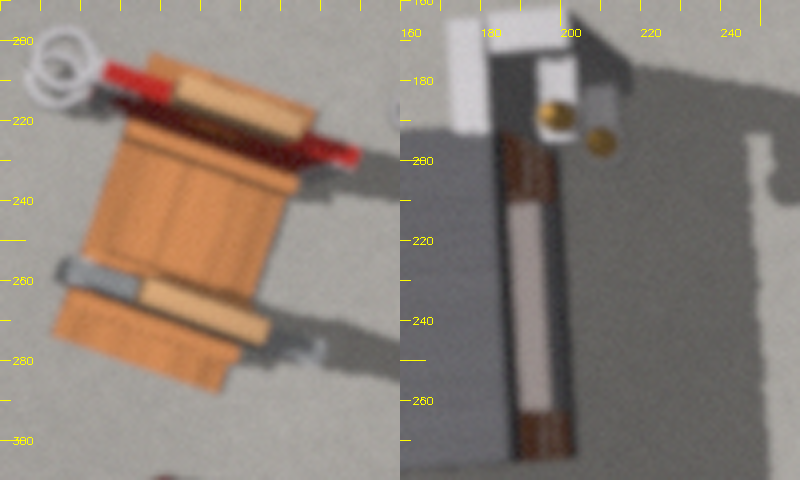

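View pics/cs.png

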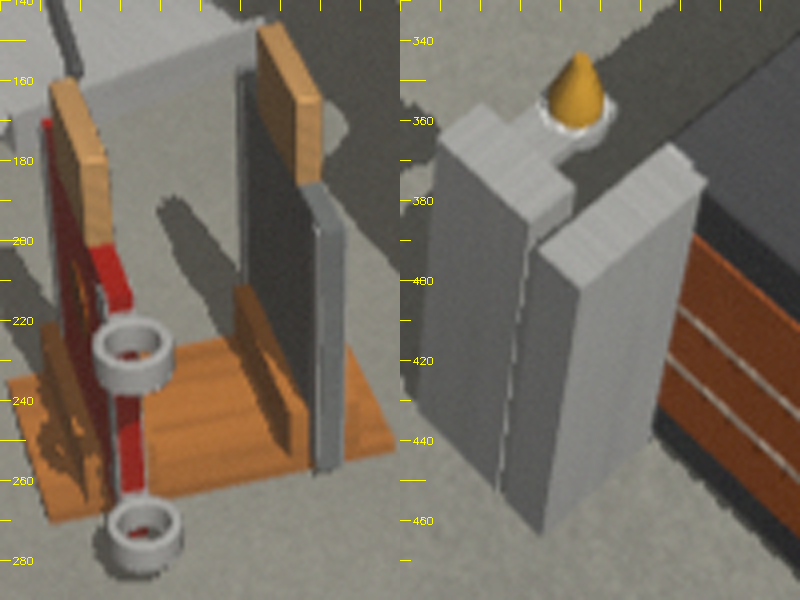

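The crops confirm it: the rack door has two rings and the amber spyhole, and the grey blank has neither. Next I'll fit both poses from the pixels I read.

```bash
cat > fit.py <<'E'
from h import *
from scipy.optimize import least_squares
d=pickle.load(open('d0.pkl','rb'))
def fit(obs,x0,z):
    def f(p):
        c,s=np.cos(p[2]),np.sin(p[2]); r=[]
        for n,uv,(x,y,h) in obs: r+=list(proj(d[n],[p[0]+c*x-s*y,p[1]+s*x+c*y,z+h])[0]-uv)
        return r
    o=least_squares(f,x0,loss='soft_l1'); print(o.x,np.degrees(o.x[2])); print(np.round(np.reshape(f(o.x),(-1,2)),1).tolist()); return o.x
D=fit([('top',(350.5,205.5),(.097,0,.151)),('top',(348,209.5),(.097,0,.033)),('side',(268.25,226.25),(.097,0,.151)),('side',(271.25,270.75),(.097,0,.033)),
 ('top',(424.5,229.25),(-.075,0,.160)),('top',(395.7,215.8),(0,0,.21))],[.45,-.25,1.27],.008)
K=fit([('top',(198.75,189.2),(.097,0,.173)),('top',(210,195.5),(.097,0,.055)),('side',(380,343.75),(.097,0,.191)),('side',(379.5,358),(.097,0,.163)),
 ('top',(185,192),(.095,.035,.175)),('top',(188.3,276),(-.095,.035,.175))],[.43,.25,0],0)
for n,uv,z in(('jar',(306,137),.075),('brick',(356,132),.05),('bigdoor',(377,313),.2)): print(n,at_z(d['top'],uv,z))
E
python3 fit.py
```

```text
[ 0.53489515 -0.24098653  1.26780379] 72.63980669679815
[[0.2, -1.2], [0.5, -0.0], [0.2, -1.1], [0.2, -0.5], [-0.4, -0.4], [-0.8, 0.2]]
[0.49037692 0.18118393 0.10670716] 6.113869902613251
[[0.2, -0.2], [0.2, 0.1], [0.7, 0.4], [-0.5, -2.0], [-1.8, -1.0], [0.1, 0.2]]
jar [ 0.73393101 -0.03946428  0.075     ]
brick [ 0.7557065  -0.16150341  0.05      ]
bigdoor [ 0.3264959  -0.20930069  0.2       ]
```

```bash
cat >> fit.py <<'E'
c=d['top'];q=[at_z(c,u,.175)[:2] for u in((185,192),(188.3,276),(96.5,199),(98.5,282))]
print(np.round(q,3))
a=lambda v:np.degrees(np.arctan2(v[1],v[0]))
print(a(q[0]-q[1]),a(q[2]-q[3]),a(q[2]-q[0])-90,a(q[3]-q[1])-90)
g=[at_z(c,u,.0)[:2] for u in((184,160),)]
# interior/front lines: mouth slot edges and lintel lower edge
print(a(at_z(c,(160+128/4,160+200/4),.1)-at_z(c,(160+118/4+0,160+410/4),.1)))
s=d['side']
r=[at_z(s,u,.175)[:2] for u in((481,304),(599,384),(521,473),(405,380))]; print(np.round(r,3),a(r[0]-r[1]),a(r[2]-r[1]))
print(proj(d['top'],[K[0],K[1],0]),proj(d['side'],[K[0]+.095,K[1]+.045,.175]))
E
python3 fit.py
python3 - <<'E'
import sys;sys.path.insert(0,'.')
import os;os.chdir('.')
from h import *
d=pickle.load(open('d0.pkl','rb'))
cv2.imwrite('pics/ck.png',np.hstack([crop(d['top']['pixels'],85,150,135,140,3),crop(d['side']['pixels'],335,300,130,140,3)]))
E
```

```text
[ 0.53489515 -0.24098653  1.26780379] 72.63980669679815
[[0.2, -1.2], [0.5, -0.0], [0.2, -1.1], [0.2, -0.5], [-0.4, -0.4], [-0.8, 0.2]]
[0.49037692 0.18118393 0.10670716] 6.113869902613251
[[0.2, -0.2], [0.2, 0.1], [0.7, 0.4], [-0.5, -2.0], [-1.8, -1.0], [0.1, 0.2]]
jar [ 0.73393101 -0.03946428  0.075     ]
brick [ 0.7557065  -0.16150341  0.05      ]
bigdoor [ 0.3264959  -0.20930069  0.2       ]
[[0.579 0.222]
 [0.393 0.206]
 [0.558 0.419]
 [0.374 0.404]]
4.851769770982904 4.584337354578417 6.181043522542353 5.518072007505111
-0.15552065724762426
[[0.401 0.214]
 [0.379 0.403]
 [0.563 0.422]
 [0.59  0.248]] -83.13118707923613 5.995662817076431
[[217.19380677 236.19218999]] [[396.7689612  367.43736097]]
```

View pics/ck.png

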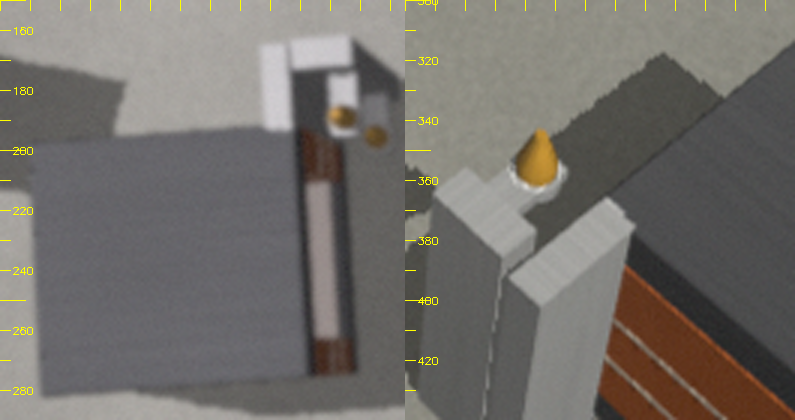

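The kiln yaw readings agree at 5 to 6°. The fitted pin is at (0.587, 0.191) and the door at (0.535, -0.241), yaw 72.6°, both to about 2 mm. Next a small helper gives the remaining move in tool axes.

```bash
cat > go.py <<'E'
import sys,numpy as np
from station import readout
from scipy.spatial.transform import Rotation as R
s=readout.sense(); r=R.from_quat(s['tool_rot']); x=r.as_matrix()[:,0]; yaw=np.degrees(np.arctan2(x[1],x[0]))
T=np.array(list(map(float,sys.argv[1:4]))); print('t',s['t'],'tcp',np.round(s['tcp_pos'],4),'yaw',yaw.round(2),'F',np.round(s['force'],1),'gap',round(s['finger_gap'],3),'q',np.round(s['q'],2), 'tilt',np.round(r.as_matrix()[:,2],4))
print('rows of full stroke dx dy dz', np.round(r.inv().apply(T-s['tcp_pos'])/.02,3), 'spin', round((yaw-float(sys.argv[4]))/4,3))
E
python3 go.py .535 -.241 .30 72.6
```

```text
t 0.1 tcp [ 0.2454 -0.5741  0.2384] yaw 23.13 F [-1.   0.3 -0.5] gap 0.999 q [-1.35  0.53  1.43  0.    1.18 -0.18] tilt [-4.e-04  2.e-03 -1.e+00]
rows of full stroke dx dy dz [19.858 -9.634 -3.053] spin -12.367
```

{"op": "send_rows", "data": {"commands": "85 .9 -.45 -.5 0;85 .9 -.45 -.5 0;85 1 -.5 -.5 0;85 1 -.5 -.5 0;85 1 -.5 -.5 0;85 1 -.5 -.5 0;85 1 -.5 0 0;85 1 -.5 0 0;85 1 -.5 0 0;85 1 -.5 0 0;85 1 -.5 0 0;85 1 -.5 0 0;85 1 -.5 0 0;85 1 -.5 0 0;85 1 -.5 0 0;85 1 -.5 0 0;85 1 -.5 0 0;85 1 -.5 0 0;85 1 -.4 0 0;85 1 -.4 0 0", "grip_force": 60}}

```text
t: 1.77
tcp_pos: [0.5338, -0.2395, 0.2988]
tool_rot: [0.98, 0.201, -0.0, -0.0]
force: [-1.3, 0.6, 0.8]
finger_gap: 0.991
gripper_force: 0.0
```

{"op": "send_rows", "data": {"commands": "85 0 0 0 -1;85 0 0 0 -1;85 0 0 0 -1;85 0 0 0 -1;85 0 0 0 -1;85 0 0 0 -1;85 0 0 0 -1;85 0 0 0 -1;85 0 0 0 -1;85 0 0 0 -1;85 0 0 0 -1;85 0 0 0 -1;85 0 0 0 -.37;85 0 0 0 0;85 0 0 0 0"}}

```text
t: 3.02
tcp_pos: [0.5333, -0.2405, 0.2989]
tool_rot: [0.806, 0.592, -0.0, -0.0]
force: [0.2, 0.4, -0.4]
finger_gap: 0.994
gripper_force: 0.0
```

```bash
python3 go.py .535 -.241 .182 72.6; python3 - <<'E'
from h import *
from station import cams
c=cams.snapshot('wrist');pickle.dump(c,open('w.pkl','wb'));cv2.imwrite('pics/w.png',c['pixels'][:,:,::-1])
print(c['eye'],c['rotation'],proj(c,[[.535,-.241,.218],[.535+.097*.2985,-.241+.097*.9544,.159]]))
E
```

```text
t 3.0167 tcp [ 0.5333 -0.2405  0.2989] yaw 72.57 F [ 0.2  0.4 -0.4] gap 0.994 q [-0.61  0.41  1.46  0.    1.27 -0.31] tilt [-8.e-04  6.e-04 -1.e+00]
rows of full stroke dx dy dz [2.000e-03 9.500e-02 5.845e+00] spin -0.008
[ 0.55822557 -0.15937579  0.43290166] [ 0.97469768 -0.14975836 -0.02549684  0.1639719 ] [[328.00091629 261.00370619]
 [327.32814644  75.55113852]]
```

View pics/w.png

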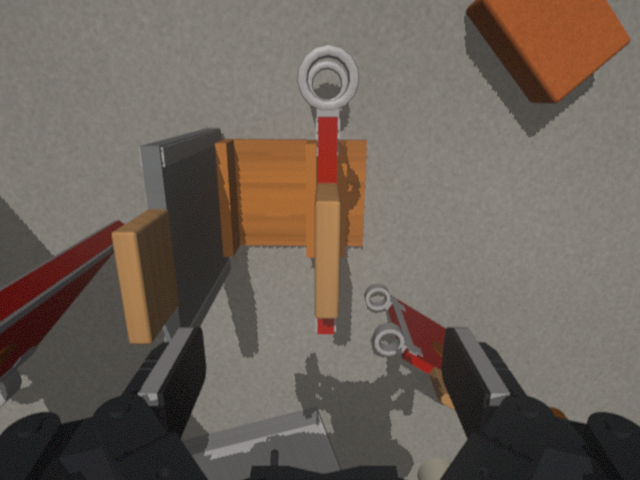

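The wrist view puts the tab at (328,253) and the upper ring at (328,77). My fit predicted (328,261) and (327,76), so the pose is right. The red panel edge is upright in the picture, so the yaw fits too. I'll descend and grip.

{"op": "send_rows", "data": {"commands": "85 0 .1 .8 0;85 0 0 1 0;85 0 0 1 0;85 0 0 1 0;85 0 0 .8 0;85 0 0 .6 0;85 0 0 .4 0;85 0 0 .25 0;85 0 0 0 0;0 0 0 0 0;0 0 0 0 0;0 0 0 0 0;0 0 0 0 0;0 0 0 0 0;0 0 0 0 0;0 0 0 0 0;0 0 0 0 0;0 0 0 0 0", "grip_force": 80}}

```text
t: 4.57
tcp_pos: [0.5357, -0.2416, 0.1829]
tool_rot: [0.806, 0.592, 0.0, 0.001]
force: [-0.8, -0.1, 4.7]
finger_gap: 0.154
gripper_force: 78.9
```

```bash
python3 go.py .535 -.241 .26 72.6
```

```text
t 4.5667 tcp [ 0.5357 -0.2416  0.1829] yaw 72.61 F [-0.8 -0.1  4.7] gap 0.154 q [-0.61  0.55  1.58 -0.    1.01 -0.31] tilt [ 8.e-04 -6.e-04 -1.e+00]
rows of full stroke dx dy dz [ 0.016 -0.039 -3.857] spin 0.004
```

Gripped: the opening is about 13 mm at 79 N. Now I'll lift clear of the walls, go out along the door's +x, then turn.

{"op": "send_rows", "data": {"commands": "0 0 0 -.2 0;0 0 0 -.4 0;0 0 0 -.6 0;0 0 0 -.7 0;0 0 0 -.7 0;0 0 0 -.6 0;0 0 0 -.4 0;0 0 0 -.25 0;0 0 0 0 0"}}

```text
t: 5.32
tcp_pos: [0.5356, -0.2414, 0.2601]
tool_rot: [0.806, 0.592, 0.0, 0.001]
force: [0.4, 0.8, -5.2]
finger_gap: 0.156
gripper_force: 78.1
```

{"op": "send_rows", "data": {"commands": "0 .2 0 0 0;0 .4 0 0 0;0 .6 0 0 0;0 .8 0 0 0;0 .8 0 0 0;0 .8 0 0 0;0 .8 0 0 0;0 .8 0 0 0;0 .8 0 0 0;0 .8 0 0 0;0 .6 0 0 0;0 .4 0 0 0;0 .2 0 0 0;0 0 0 0 0;0 0 0 0 .3;0 0 0 0 .6;0 0 0 0 .8;0 0 0 0 .8;0 0 0 0 .8;0 0 0 0 .8"}}

```text
t: 6.98
tcp_pos: [0.583, -0.0898, 0.2593]
tool_rot: [0.883, 0.469, -0.0, 0.0]
force: [1.1, -0.5, -4.1]
finger_gap: 0.149
gripper_force: 78.0
```

```bash
python3 go.py .500 -.0 .26 5.6
```

```text
t 6.9833 tcp [ 0.583  -0.0898  0.2593] yaw 55.92 F [ 1.1 -0.5 -4.1] gap 0.149 q [-0.34  0.46  1.5  -0.    1.18  0.25] tilt [-2.e-04 -5.e-04 -1.e+00]
rows of full stroke dx dy dz [ 1.393 -5.954 -0.036] spin 12.58
```

{"op": "send_rows", "data": {"commands": "0 .1 -.3 0 0;0 .15 -.6 0 0;0 .2 -.8 0 0;0 .2 -.9 0 0;0 .2 -.9 0 0;0 .2 -.9 0 0;0 .15 -.7 0 0;0 .1 -.5 0 0;0 .1 -.35 0 0;0 0 0 0 0"}}

```text
t: 7.82
tcp_pos: [0.4986, 0.002, 0.2594]
tool_rot: [0.882, 0.472, -0.0, -0.0]
force: [-0.3, 0.6, -5.5]
finger_gap: 0.157
gripper_force: 78.1
```

{"op": "send_rows", "data": {"commands": "0 0 0 0 .3;0 0 0 0 .6;0 0 0 0 .9;0 0 0 0 .9;0 0 0 0 .9;0 0 0 0 .9;0 0 0 0 .9;0 0 0 0 .9;0 0 0 0 .9;0 0 0 0 .9;0 0 0 0 .9;0 0 0 0 .9;0 0 0 0 .9;0 0 0 0 .9;0 0 0 0 .6;0 0 0 0 .2;0 0 0 0 0;0 0 0 0 0"}}

```text
t: 9.32
tcp_pos: [0.5004, 0.0004, 0.2593]
tool_rot: [0.999, 0.054, 0.0, 0.0]
force: [0.4, 0.1, -5.3]
finger_gap: 0.152
gripper_force: 78.1
```

```bash
python3 go.py .4906 .095 .26 5.6;python3 - <<'E'
from h import *
from station import cams
d={n:cams.snapshot(n) for n in('top','side')};pickle.dump(d,open('d1.pkl','wb'))
cv2.imwrite('pics/m1.png',np.hstack([crop(d['top']['pixels'],180,150,130,150,3),crop(d['side']['pixels'],285,240,130,150,3)]))
E
```

```text
t 9.3167 tcp [5.004e-01 4.000e-04 2.593e-01] yaw 6.22 F [ 0.4  0.1 -5.3] gap 0.152 q [-0.22  0.33  1.72 -0.    1.09  1.24] tilt [ 4.e-04 -2.e-04 -1.e+00]
rows of full stroke dx dy dz [ 0.024 -4.757 -0.037] spin 0.155
```

View pics/m1.png

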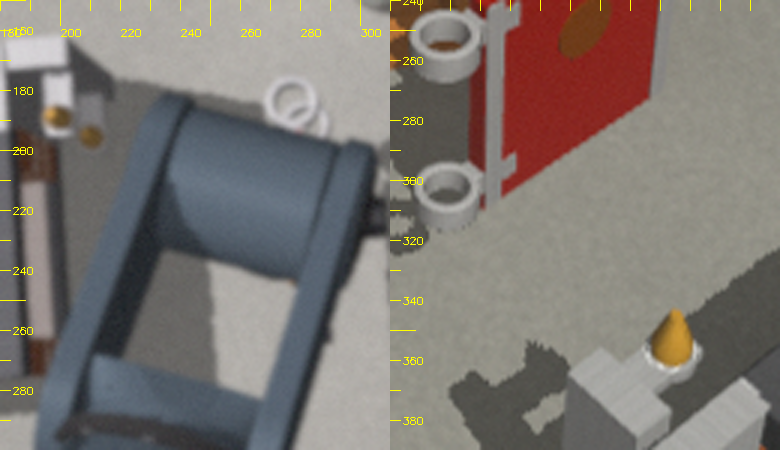

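```bash
python3 - <<'E'
from h import *
from scipy.optimize import least_squares
d=pickle.load(open('d1.pkl','rb'))
y=np.radians(6.2);k=np.array([.5004+.097*np.cos(y),.0004+.097*np.sin(y)]);z=.2593-.1749
print(k,z)
obs=[('top',(276.7,184.3),.151),('side',(303.7,251),.151),('side',(304.3,302.3),.033)]
f=lambda p:np.concatenate([proj(d[n],[p[0],p[1],p[2]+h])[0]-u for n,u,h in obs])
print(f([*k,z]));o=least_squares(f,[*k,z]);print(o.x,o.fun)
E
```

```text
[0.59683264 0.01087594] 0.08439999999999998
[ 0.74231189 -1.64408329 -1.61641845  0.20117597 -1.58818312 -0.3787788 ]
[0.59415939 0.01196554 0.08356509] [ 0.21960535 -0.34760997  0.21711291  0.31004042  0.08845959 -0.33609741]
```

The rings measure within about 2.5 mm of where the arm's own pose puts them, so nothing slipped in the grasp. I'll go in level over the pins and re-check there.

```bash
python3 go.py .4919 .1804 .26 6.2
```

```text
t 9.4167 tcp [0.5002 0.0006 0.2593] yaw 6.22 F [-0.7 -0.3 -4. ] gap 0.161 q [-0.22  0.33  1.72 -0.    1.09  1.24] tilt [ 2.e-04 -1.e-04 -1.e+00]
rows of full stroke dx dy dz [ 0.564 -8.982 -0.037] spin 0.005
```

{"op": "send_rows", "data": {"commands": "0 .04 -.2 0 0;0 .04 -.4 0 0;0 .04 -.6 0 0;0 .04 -.7 0 0;0 .04 -.7 0 0;0 .04 -.7 0 0;0 .04 -.7 0 0;0 .04 -.7 0 0;0 .04 -.7 0 0;0 .04 -.7 0 0;0 .04 -.7 0 0;0 .04 -.6 0 0;0 .04 -.6 0 0;0 .02 -.45 0 0;0 .02 -.35 0 0;0 0 -.18 0 0;0 0 0 0 0;0 0 0 0 0"}}

```text
t: 10.92
tcp_pos: [0.4916, 0.1804, 0.2592]
tool_rot: [0.999, 0.054, -0.0, 0.0]
force: [-0.1, -0.1, -5.9]
finger_gap: 0.154
gripper_force: 78.2
```

```bash
python3 go.py .4919 .1804 .26 6.2;python3 - <<'E'
from h import *
from station import cams
d={n:cams.snapshot(n) for n in('top','side','wrist')};pickle.dump(d,open('d2.pkl','wb'))
w=cv2.resize(d['wrist']['pixels'][:,:,::-1],(400,300))
a=np.hstack([crop(d['top']['pixels'],170,160,100,75,4),crop(d['side']['pixels'],330,290,100,75,4)])
b=np.hstack([w,crop(d['side']['pixels'],340,340,100,75,4)])
cv2.imwrite('pics/m2.png',np.vstack([a,b]))
E
```

```text
t 10.9167 tcp [0.4916 0.1804 0.2592] yaw 6.23 F [-0.1 -0.1 -5.9] gap 0.154 q [ 0.14  0.37  1.66 -0.    1.11  1.6 ] tilt [-2.e-04 -5.e-04 -1.e+00]
rows of full stroke dx dy dz [ 0.017  0.001 -0.038] spin 0.007
```

View pics/m2.png

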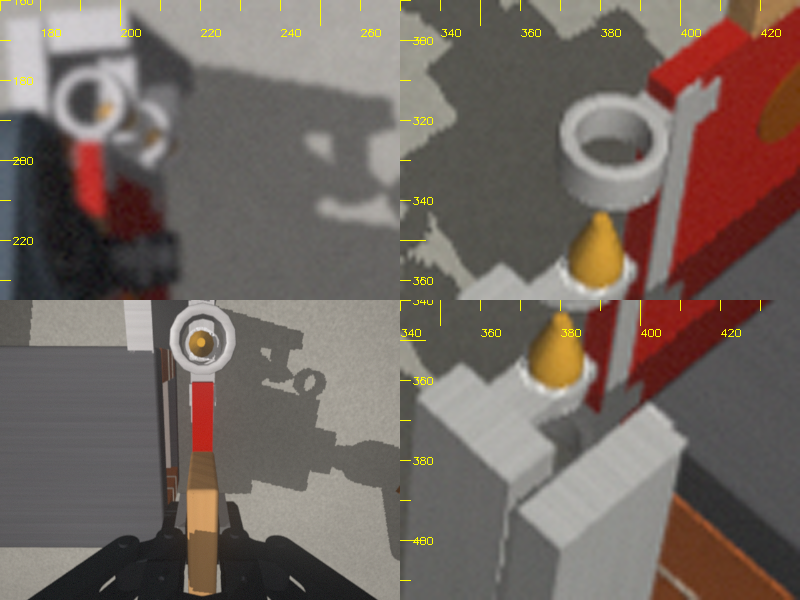

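```bash
python3 - <<'E'
from h import *
d=pickle.load(open('d2.pkl','rb'))
rz=.2592-.1749+.151
for n,r,p,pz in(('side',(383.3,324.5),(380,343),.191),('side',(383.3,324.5),(379.3,358),.163),('top',(192.5,185.5),(196.3,187.5),.191),('wrist',(324.8,61.6),(321.6,67.2),.191)):
    a=at_z(d[n],r,rz)[:2];b=at_z(d[n],p,pz)[:2];print(n,a.round(4),b.round(4),'pin-ring mm',((b-a)*1e3).round(1))
c=d['wrist']
for zz in(.191,.163):print(proj(c,[.5868,.1915,zz]),proj(c,[.588,.1909,rz]))
E
python3 - <<'E'
import os;os.chdir('.')
from h import *
d=pickle.load(open('d2.pkl','rb'))
cv2.imwrite('pics/m3.png',np.hstack([crop(d['wrist']['pixels'],260,0,130,140,3),crop(d['top']['pixels'],175,170,65,70,6)]))
E
```

```text
side [0.5876 0.1919] [0.5864 0.1894] pin-ring mm [-1.2 -2.4]
side [0.5876 0.1919] [0.5887 0.1943] pin-ring mm [1.1 2.5]
top [0.5857 0.1907] [0.5876 0.1933] pin-ring mm [1.9 2.5]
wrist [0.5868 0.1903] [0.5876 0.1917] pin-ring mm [0.7 1.4]
[[321.9469841   69.11612769]] [[323.524965    57.68860428]]
[[322.17292105  72.49684498]] [[323.524965    57.68860428]]
```

View pics/m3.png

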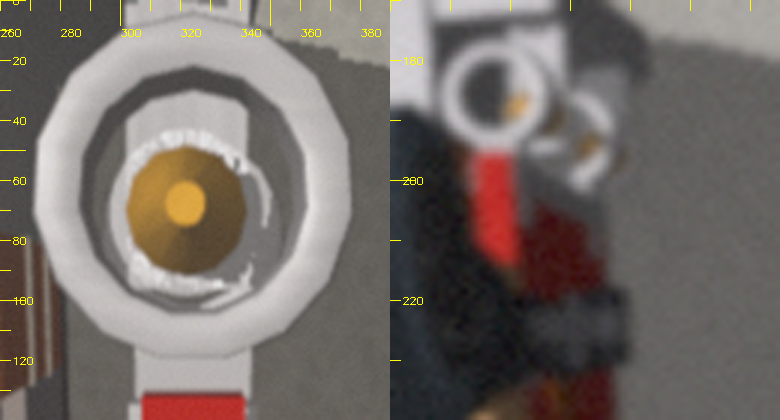

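All views put the ring over the pin within about 1.5 mm. In the wrist view the ring is at (324,61) and the tip at (322,68). I'll trim about 1 mm and lower slowly.

{"op": "send_rows", "data": {"commands": "0 .05 -.055 0 0;0 0 0 .15 0;0 0 0 .25 0;0 0 0 .3 0;0 0 0 .3 0;0 0 0 .25 0;0 0 0 .2 0;0 0 0 .15 0;0 0 0 .15 0;0 0 0 .15 0;0 0 0 .15 0;0 0 0 .15 0;0 0 0 .15 0;0 0 0 0 0"}}

```text
t: 12.23
tcp_pos: [0.4921, 0.1817, 0.2117]
tool_rot: [0.999, 0.054, -0.001, 0.0]
force: [-1.1, -0.7, -4.1]
finger_gap: 0.15
gripper_force: 78.2
```

```bash
python3 go.py .4925 .1816 .2049 6.2
```

```text
t 12.2333 tcp [0.4921 0.1817 0.2117] yaw 6.22 F [-1.1 -0.7 -4.1] gap 0.15 q [ 0.14  0.43  1.71 -0.    1.    1.6 ] tilt [-1.2e-03 -2.0e-04 -1.0e+00]
rows of full stroke dx dy dz [0.021 0.009 0.34 ] spin 0.004
```

No contact so far. Lowering in small steps until the force shows it has seated.

{"op": "send_rows", "data": {"commands": "0 0 0 .1 0;0 0 0 .1 0;0 0 0 .07 0;0 0 0 0 0;0 0 0 0 0"}}

```text
t: 12.65
tcp_pos: [0.4924, 0.1818, 0.2069]
tool_rot: [0.999, 0.054, -0.0, -0.0]
force: [0.9, -0.8, -4.4]
finger_gap: 0.158
gripper_force: 78.2
```

{"op": "send_rows", "data": {"commands": "0 0 0 .05 0;0 0 0 .05 0;0 0 0 0 0;0 0 0 0 0"}}

```text
t: 12.98
tcp_pos: [0.4925, 0.1818, 0.2049]
tool_rot: [0.999, 0.054, 0.0, -0.0]
force: [0.4, 0.2, -4.4]
finger_gap: 0.151
gripper_force: 78.2
```

{"op": "send_rows", "data": {"commands": "0 0 0 .05 0;0 0 0 0 0;0 0 0 0 0"}}

```text
t: 13.23
tcp_pos: [0.4924, 0.1818, 0.2045]
tool_rot: [0.999, 0.054, 0.0, 0.0]
force: [-2.5, -0.8, 1.7]
finger_gap: 0.161
gripper_force: 79.2
```

{"op": "send_rows", "data": {"commands": "0 0 0 .05 0;0 0 0 0 0;0 0 0 0 0"}}

```text
t: 13.48
tcp_pos: [0.4923, 0.1818, 0.2042]
tool_rot: [0.999, 0.054, 0.0, 0.0]
force: [-5.8, -1.1, 6.8]
finger_gap: 0.15
gripper_force: 80.2
```

It seated: the weight came off at TCP z 0.2045, where 0.205 was predicted. I'll let go, open part way, and rise straight up.

{"op": "send_rows", "data": {"commands": "20 0 0 0 0;30 0 0 0 0;45 0 0 0 0;45 0 0 0 0;45 0 0 0 0;45 0 0 0 0;45 0 0 -.2 0;45 0 0 -.4 0;45 0 0 -.7 0;45 0 0 -1 0;45 0 0 -1 0;45 0 0 -1 0;45 0 0 -1 0;45 0 0 -.7 0;45 0 0 -.3 0;45 0 0 0 0;45 0 0 0 0"}}

```text
t: 14.9
tcp_pos: [0.4922, 0.1818, 0.3289]
tool_rot: [0.999, 0.054, -0.0, 0.0]
force: [-0.3, -0.2, -0.7]
finger_gap: 0.527
gripper_force: 0.0
```

```bash
python3 go.py .4925 .1816 .33 6.2; python3 - <<'E'
from h import *
from station import cams
d={n:cams.snapshot(n) for n in('side','wrist')}
cv2.imwrite('pics/end.png',np.hstack([cv2.resize(d['wrist']['pixels'][:,:,::-1],(400,300)),crop(d['side']['pixels'],330,300,100,75,4)]))
E
```

```text
t 14.9 tcp [0.4922 0.1818 0.3289] yaw 6.22 F [-0.3 -0.2 -0.7] gap 0.527 q [ 0.14  0.29  1.56 -0.    1.29  1.6 ] tilt [-0. -0. -1.]
rows of full stroke dx dy dz [ 0.016  0.009 -0.055] spin 0.004
```

View pics/end.png

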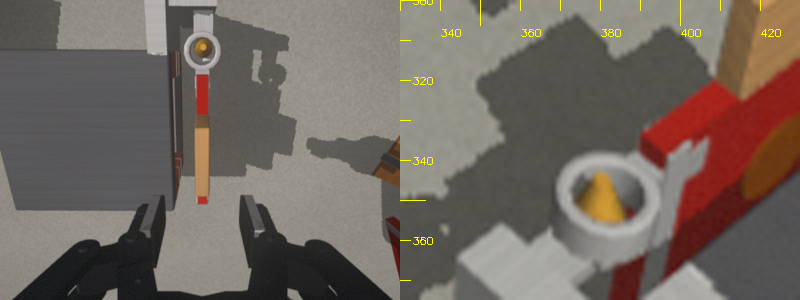

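The door hangs closed: in the side crop the upper ring at (381,348) is down around its pin, and the gripper is clear. Handing in.

```bash
python3 -c "
from station import sign_off;print(sign_off())"
```

```text
the job is handed in; nothing more can be done
None
```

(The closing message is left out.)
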